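# Set the flow rig's reservoirs right, then close its filter gate

## Robot

A 6-joint arm with a two-finger parallel gripper is mounted at the origin on the work surface. World frame = base frame: x ahead of the robot, y to its left, z up, the work surface at z = 0. Lengths are in m, angles in rad, forces in N, time in s.
With the tool pointing down it reaches from about 0.4 to 0.825 m from the base axis. Payload 7 kg.
Tool frame: the origin (TCP) lies at the very end of the fingers, on their centre line; the grasp point (between the pads) lies 19 mm behind it (arm.pinch_z is the z of the grasp point in the tool frame, in m); z points along the fingers, y is the direction in which the jaws open and shut (so a half turn about z gives the same grasp; the last joint's range is limited). The gripper opens to 88 mm and grips with 3 to 60 N. Pads are 19 mm wide; open, the fingers measure 130 mm over their backs; the gripper's body (78 mm by 193 mm) begins 47 mm behind the grasp point.
Start: joints at [-0.818, 0.359, 0.012, 0, -1.224, -0.288], TCP at [0.303, -0.603, 0.197] pointing down, gripper open.
Joint ranges: [-3.07, 3.07], [-1.43, 2.12], [-1.02, 1.25], [-3.03, 1.67], [-3.05, -0], [-3.03, 3.03]. Speed limits (rad/s): [2.39, 2.39, 3.01, 3.14, 3.14, 3.14].

## Interface

Orientations are given as [roll, pitch, yaw] about the fixed x, y, z axes, in that order (R = Rz(yaw) Ry(pitch) Rx(roll)).
In Python, from station import arm gives the robot as it stands.
- The arm moves only by the tool drive_tool, never from a script. Its argument "targets" is a list of rows, each a list of 6 numbers: the shift along the world's x, y, z in units of 0.04 m (1.0 is 0.04 m), then the turn, a rotation vector about the world's x, y, z in units of 6 degrees (1.0 is 6 degrees). In form: [[x, y, z, wx, wy, wz], ...]. A call has 1 to 5 rows; each row shifts and turns the commanded pose from where the row before left it; what a row does not reach is not made up. A row lasts 1/8 s, in which the tool goes at most 62.5 mm and 10.7 degrees, less where a joint would pass 70% of its speed; a pose out of reach is approached as far as the arm can. A call with a number of a shift or a turn outside -1 to 1 is refused whole. A call with a gripper value outside its range is refused whole. "claw" is the opening, from 0 (shut) to 1 (fully open), set as the call begins (left out, the last holds). The fingers move at their own pace and stop on an object; "newtons" is the grip in N (left out, the last holds). Time passes only in rows, so rows that do not move let the fingers close. It gives the time, the measured TCP pose, the force and the opening at its end, in the units of the state.
- arm.get_state(): the state, without advancing time (a new reading comes with each control period).
- arm.grab_frame(name): name is "scene" or "top"; returns (picture, depth): 420x560x3 uint8, red, green, blue; 420x560 float32, m along the optical axis (not along the pixel's ray), 0 where there is no reading.
- arm.get_calibration(name): a dict with "mtx" (3x3 intrinsics, pixels), "origin" and "rotation" of the camera in the world. Camera axes: x right, y up, looking along -z (the intrinsics and any distortion apply to the point x, -y, -z); pixel columns grow to the right and rows downward; lengths in m; the calibration is good to about 2 mm. A picture is of the moment at which its call begins. get_calibration takes no time and is no camera call.
- arm.job_done(): hands the job in, once; it reports no verdict.
Trained networks look in the newest picture that a camera, given by its name, has taken for a name from the list of things; names that differ only in an ending like _2 or _b are one class to them, and where a whole thing is asked for, a point or a joint stands for the part that bears it (a point fixed in the world has none). Each returns a list of dicts, best first, with "score" (0 to 1); they miss things now and then, are a little off and sometimes report something else, mostly with a low value. They report only what shows in the picture. A call takes as long as a camera call. They do not tell look-alikes from the thing itself.
- arm.search_frame(target, camera): "point" ([x, y, z] in m, in the coordinates of the camera as it stood for that picture, good to about 4 mm: the middle of the surface that is visible of it).
- arm.cut_out(target, camera): "pixels" (420x560 bool, what is visible of it).
- arm.landmark_of(target, camera): "point" ([x, y, z] in m, in the coordinates of the camera as it stood for that picture, good to about 4 mm: a listed point, or the origin of a listed thing).
The state is a dict: "t": time; "q": joint angles; "qd": joint speeds; "joint_efforts": joint torques, N m; "eef_pos": TCP position; "ee_rot": TCP orientation; "force": force on the tool from outside, world axes, zero at the start; "moment": the same for the moment, N m; "width": finger opening in m.
Only numpy, scipy, OpenCV 4.12 (cv2) and the standard library are available. Lean on these libraries where they do the work, as an engineer would, in place of code of your own. Each camera call takes 0.05 s, during which the arm holds its last target. There are 200 camera calls.

## Task

The three reservoirs stand in the wrong docks: put each one into the dock of its own cap's colour, keeping it upright, with the free grey dock there to use on the way. Only when all three are standing right and let go, slide the filter slide down into the white guides of the filter gate until it is fully home, and let go. Leave the glass flask standing where it is.

Things in the scene. Friction and masses are not known exactly. Their poses are not given: they have to be found in the camera images.
- res_blue: loose blue-capped reservoir: a steel cylinder, 120 mm tall, 0.35 kg or so, standing upright. From its underside up: black foot 40 mm across to 30 mm, steel flange 50 mm across to 38 mm, steel barrel 43 mm across to 75 mm, blue cap 45 mm across from 75 to 120 mm (grasp it there from above). Origin: centre of its underside; z up along its axis. At the start it stands in the red dock.
- res_red: loose red-capped reservoir: a steel cylinder, 120 mm tall, 0.35 kg or so, standing upright. From its underside up: black foot 40 mm across to 30 mm, steel flange 50 mm across to 38 mm, steel barrel 43 mm across to 75 mm, red cap 45 mm across from 75 to 120 mm (grasp it there from above). Origin: centre of its underside; z up along its axis. At the start it stands in the yellow dock.
- res_yellow: loose yellow-capped reservoir: a steel cylinder, 120 mm tall, 0.35 kg or so, standing upright. From its underside up: black foot 40 mm across to 30 mm, steel flange 50 mm across to 38 mm, steel barrel 43 mm across to 75 mm, yellow cap 45 mm across from 75 to 120 mm (grasp it there from above). Origin: centre of its underside; z up along its axis. At the start it stands in the blue dock.
- dock_blue: fixed blue dock: a round aluminium disc 90 mm across and 8 mm thick, with a raised blue rim on it, 66 mm across inside, 82 mm outside, 8 mm high (its top 16 mm over the bench); a reservoir's foot stands on the disc (8 mm over the bench) inside the rim, with 13 mm to spare all round. Origin: centre of the disc's underside, on the bench. Place of the blue-capped reservoir.
- dock_red: fixed red dock: a round aluminium disc 90 mm across and 8 mm thick, with a raised red rim on it, 66 mm across inside, 82 mm outside, 8 mm high (its top 16 mm over the bench); a reservoir's foot stands on the disc (8 mm over the bench) inside the rim, with 13 mm to spare all round. Origin: centre of the disc's underside, on the bench. Place of the red-capped reservoir.
- dock_yellow: fixed yellow dock: a round aluminium disc 90 mm across and 8 mm thick, with a raised yellow rim on it, 66 mm across inside, 82 mm outside, 8 mm high (its top 16 mm over the bench); a reservoir's foot stands on the disc (8 mm over the bench) inside the rim, with 13 mm to spare all round. Origin: centre of the disc's underside, on the bench. Place of the yellow-capped reservoir.
- dock_spare: fixed grey spare dock: a round aluminium disc 90 mm across and 8 mm thick, with a raised grey rim on it, 66 mm across inside, 82 mm outside, 8 mm high (its top 16 mm over the bench); a reservoir's foot stands on the disc (8 mm over the bench) inside the rim, with 13 mm to spare all round. Origin: centre of the disc's underside, on the bench. Empty at the start; free for use on the way.
- slide: loose filter slide, 80 g: an upright blade, black frame with amber window, 70 mm wide (x), 4 thick (y), 90 tall, plus a green grip block centred on top, 36 (x) x 12 (y), 90 to 120 mm over the lower edge. Same both ways round. Origin: middle of its lower edge; z up. Starts upright in a low dark-grey fixed stand, lower edge 10 mm over the bench, lowest 25 mm held in grooves: lift straight up.
- gate: fixed gate: metal base 112 (x) x 56 x 10 mm with two white upright guides, grooves facing each other along x. Grooves 7 mm wide (y), floors 74 mm apart (x), reach 75 mm over the bench; a funnel above widens to 21 (y) x 88 (x) mm at 87 mm. The slide goes in from above, its x along gate x (either way); home, its lower edge is on the base, 10 mm over the bench. Origin: base centre, at bench level.
- flask: loose conical glass flask, a bystander to be left standing where it is: 62 mm across at the foot, 30 mm at the lip, 92 mm tall. Origin: centre of its underside.
There are look-alikes about, which are no part of the job. Leave any brown or purple look-alike of the res_blue alone.

How it is judged:
By the outcome, as a careful person would: the job done as asked, in the order asked, and still so for the second after the job is handed in, with the robot touching nothing.
It also fails if it takes over 115 s, if anything falls off the work surface, if the arm or the gripper's body presses on something with over 40 N, if the wrist force passes 120 N, or if a joint passes its speed limit or range.

## Working session

There is one attempt and no reset: what is moved stays moved. The work goes in short steps, Python scripts to look and compute and a tool call to move; the robot and the scene stay as the last step left them, time stands still between calls to the robot, and variables do not carry over. Pictures are saved under pics/ and viewed, about 12 in all and at most 16, crops included, and the job is handed in when it is done.

Besides the shell and the picture viewer there is one more tool, called after ">>>" by a JSON object that holds its "op" and its "data", one argument or row to a line. drive_tool: Moves the arm, as the interface text tells. Shifts and turns lie within -1 to 1; 1 stands for 0.04 m of shift or 6 degrees of turn. Its arguments: {"type":"object","properties":{"targets":{"type":"array"},"claw":{"type":"number"},"newtons":{"type":"number"}},"required":["targets"]}

```bash
mkdir -p pics; cat > h.py <<'E'
import numpy as np, cv2
from station import arm
def world(cam,p):
    c=arm.get_calibration(cam); return np.array(c["rotation"])@np.array(p)+np.array(c["origin"])
def cloud(cam,depth):
    c=arm.get_calibration(cam);K=np.array(c["mtx"]);v,u=np.mgrid[:420,:560]
    P=np.stack([(u-K[0,2])/K[0,0]*depth,-(v-K[1,2])/K[1,1]*depth,-depth],-1)
    return P@np.array(c["rotation"]).T+np.array(c["origin"])
def pix(cam,w):
    c=arm.get_calibration(cam);K=np.array(c["mtx"]);p=np.array(c["rotation"]).T@(np.array(w)-np.array(c["origin"]))
    return K[0,0]*p[0]/-p[2]+K[0,2],K[1,1]*-p[1]/-p[2]+K[1,2]
E
python3 - <<'E'
from h import *
ims=[]
for c in("scene","top"):
    im,d=arm.grab_frame(c);np.save(c+"_d.npy",d);np.save(c+"_i.npy",im);cv2.imwrite(f"pics/{c}0.png",im[...,::-1])
    k=arm.get_calibration(c);print(c,np.round(k["origin"],3),np.round(k["rotation"],2).tolist(),{a:b for a,b in k.items() if a not in("origin","rotation")})
    for n in "res_blue res_red res_yellow dock_blue dock_red dock_yellow dock_spare slide gate flask".split():
        for r in arm.landmark_of(n,c)[:3]:
            w=world(c,r["point"]);print(n,round(r["score"],2),np.round(w,3),np.round(pix(c,w)))
E
```

```text
scene [ 1.135 -0.391  1.   ] [0.65, -0.01, 1.03] {'mtx': array([[528.22694932,   0.        , 274.49772461],
       [  0.        , 528.22694932, 208.87428648],
       [  0.        ,   0.        ,   1.        ]])}Traceback (most recent call last):
  File "<stdin>", line 8, in <module>
  File "h.py", line 11, in pix
    return K[0,0]*p[0]/-p[2]+K[0,2],K[1,1]*-p[1]/-p[2]+K[1,2]
                  ~^^^
IndexError: invalid index to scalar variable.
```

View pics/scene0.png

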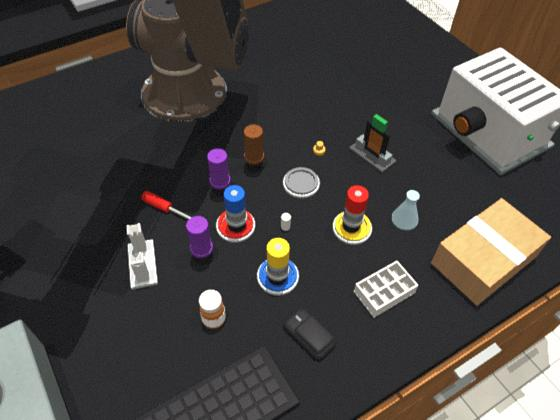

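```bash
sed -i 's/^import numpy.*/import numpy as np, cv2\nfrom scipy.spatial.transform import Rotation\ndef RM(c): return Rotation.from_euler("xyz",c["rotation"]).as_matrix()/; s/np.array(c\["rotation"\])/RM(c)/g' h.py
python3 - <<'E'
from h import *
for c in("scene","top"):
    im,d=arm.grab_frame(c);np.save(c+"_d.npy",d);np.save(c+"_i.npy",im);cv2.imwrite(f"pics/{c}0.png",im[...,::-1])
    k=arm.get_calibration(c);print(c,np.round(k["origin"],3),np.round(k["rotation"],2).tolist())
    for n in "res_blue res_red res_yellow dock_blue dock_red dock_yellow dock_spare slide gate flask".split():
        for r in arm.landmark_of(n,c)[:3]:
            w=world(c,r["point"]);print(n,round(r["score"],2),np.round(w,3),np.round(pix(c,w)))
print(arm.get_state())
E
```

```text
scene [ 1.135 -0.391  1.   ] [0.65, -0.01, 1.03]
res_blue 0.75 [ 0.49  -0.096  0.008] [236. 224.]
res_blue 0.68 [ 0.37  -0.074  0.   ] [221. 188.]
res_blue 0.58 [0.343 0.034 0.001] [253. 164.]
res_red 0.74 [0.628 0.128 0.006] [350. 226.]
res_yellow 0.62 [ 0.657 -0.087  0.008] [277. 277.]
res_yellow 0.33 [ 0.485 -0.098  0.001] [234. 225.]
dock_blue 0.85 [ 0.652 -0.081  0.003] [278. 275.]
dock_red 0.87 [ 0.486 -0.102  0.003] [233. 226.]
dock_yellow 0.87 [ 0.63   0.131 -0.001] [351. 228.]
dock_spare 0.87 [ 0.456  0.102 -0.002] [300. 183.]
dock_spare 0.66 [0.627 0.127 0.002] [349. 227.]
slide 0.63 [0.474 0.315 0.009] [374. 153.]
gate 0.61 [ 0.475 -0.324  0.001] [141. 265.]
top [0.424 0.004 1.111] [0.09, 0.01, -1.55]
res_blue 0.91 [ 0.519 -0.203  0.005] [373. 215.]
res_blue 0.91 [0.345 0.034 0.002] [266. 290.]
res_blue 0.9 [ 0.373 -0.077  0.001] [316. 278.]
res_red 0.68 [0.626 0.127 0.006] [229. 165.]
res_red 0.27 [ 0.49  -0.096  0.002] [325. 227.]
res_yellow 0.51 [ 0.476 -0.326  0.003] [427. 235.]
dock_blue 0.69 [ 0.652 -0.082  0.001] [320. 156.]
dock_blue 0.49 [0.632 0.127 0.002] [229. 
[... 339 characters left out ...]
7 [0.671 0.253 0.   ] [175. 145.]
{'t': 1.2, 'q': array([-8.17949436e-01,  3.58586252e-01,  1.19149301e-02,  1.51520806e-05,
       -1.22411309e+00, -2.88098541e-01]), 'qd': array([-1.42733361e-03, -4.16181455e-04,  1.14827851e-03, -3.83779894e-05,
        7.87436219e-05, -2.43897131e-03]), 'joint_efforts': array([-1.00176054e-03, -5.82394624e+01,  2.93305600e+01,  7.00275555e+00,
        1.25369540e-02, -3.97128679e-05]), 'eef_pos': array([ 0.30250467, -0.60340164,  0.19697938]), 'ee_rot': array([-3.14157718e+00, -1.02768109e-05, -2.67683915e+00]), 'force': array([ 0.36710627, -0.00823022,  0.75680851]), 'moment': array([ 0.04360482, -0.00198636,  0.02679496]), 'width': 0.08758760498722572}
```

View pics/top0.png

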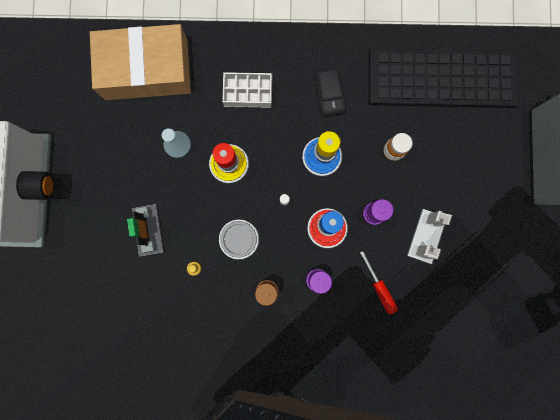

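```bash
python3 - <<'E'
from h import *
for c in("scene","top"):
    im=np.load(c+"_i.npy");P=cloud(c,np.load(c+"_d.npy"));hsv=cv2.cvtColor(im,cv2.COLOR_RGB2HSV)
    H,S,V=[hsv[...,i].astype(int) for i in range(3)]
    X,Y,Z=P[...,0],P[...,1],P[...,2]
    near=lambda x,y,r:np.hypot(X-x,Y-y)<r
    for n,x,y in(("blue",.49,-.096),("red",.628,.128),("yel",.655,-.085),("purpA",.519,-.203),("purpB",.373,-.077),("brown",.345,.034)):
        m=near(x,y,.05)&(Z>.1);zt=np.median(Z[m&(Z>np.percentile(Z[m],60))]);m2=near(x,y,.05)&(Z>zt-.006)
        (a,r)=cv2.minEnclosingCircle(P[m2][:,:2].astype(np.float32));print(c,n,m2.sum(),"zt",round(zt,4),np.round(a,4),round(r,4),np.round(P[m2].mean(0),4))
    for n,x,y in(("dblue",.652,-.082),("dred",.49,-.099),("dyel",.631,.128),("dsp",.457,.101)):
        m=near(x,y,.055)&(Z>.003)&(Z<.02)
        a,r=cv2.minEnclosingCircle(P[m][:,:2].astype(np.float32));print(c,n,m.sum(),np.round(a,4),round(r,4))
    m=near(.473,.312,.06)&(Z>.118)&(H>45)&(H<85)&(S>120)
    if m.sum()>5: print("grip",m.sum(),cv2.minAreaRect(P[m][:,:2].astype(np.float32)*1000),Z[m].max(),P[m].mean(0))
    m=near(.473,.312,.08)&(Z>.004)&(Z<.045);print("stand",m.sum(),cv2.minAreaRect(P[m][:,:2].astype(np.float32)*1000),Z[m].max())
    m=near(.476,-.325,.08)&(Z>.03);print("guides",m.sum(),cv2.minAreaRect(P[m][:,:2].astype(np.float32)*1000),Z[m].max())
    m=near(.476,-.325,.08)&(Z>.004);print("gate",m.sum(),cv2.minAreaRect(P[m][:,:2].astype(np.float32)*1000))
    x0,y0=[int(v) for v in pix(c,(.476,-.325,.04))];g=im[y0-50:y0+50,x0-50:x0+50]
    x0,y0=[int(v) for v in pix(c,(.473,.312,.06))];g2=im[y0-50:y0+50,x0-50:x0+50]
    cv2.imwrite(f"pics/crop_{c}.png",cv2.resize(np.hstack([g,g2]),None,fx=4,fy=4,interpolation=2)[...,::-1])
a,b=[cv2.imread(f"pics/crop_{c}.png") for c in("scene","top")]
cv2.imwrite("pics/crops.png",cv2.resize(np.vstack([a,b]),(600,600)))
E
```

```text
scene blue 286 zt 0.1297 [ 0.4928 -0.0967] 0.024 [ 0.4948 -0.0967  0.1287]
scene red 291 zt 0.1299 [0.63   0.1282] 0.0238 [0.6306 0.127  0.129 ]
scene yel 359 zt 0.1299 [ 0.6589 -0.0867] 0.0232 [ 0.659  -0.088   0.1289]
scene purpA 322 zt 0.1218 [ 0.5205 -0.1989] 0.024 [ 0.5225 -0.1982  0.1207]
scene purpB 246 zt 0.1219 [ 0.3738 -0.0736] 0.0244 [ 0.3743 -0.0755  0.1207]
scene brown 220 zt 0.1222 [0.3458 0.0334] 0.0252 [0.3478 0.0332 0.121 ]
scene dblue 768 [ 0.6519 -0.0825] 0.0548
scene dred 689 [ 0.4903 -0.099 ] 0.0549
scene dyel 736 [0.6309 0.128 ] 0.0548
scene dsp 906 [0.4572 0.1008] 0.0548
grip 116 ((474.8611145019531, 307.4544677734375), (37.78955078125, 16.566104888916016), 11.29214096069336) 0.1349347585277212 [0.47643972 0.30734262 0.12774939]
stand 947 ((479.3049011230469, 307.03271484375), (155.1608428955078, 137.36557006835938), 55.19211196899414) 0.04496104758565633
guides 624 ((474.644287109375, -321.18365478515625), (27.723106384277344, 101.94998168945312), 71.73796844482422) 0.0906000178394869
gate 1551 ((479.97503662109375, -325.8265686035156), (158.49667358398438, 14
[... 468 characters left out ...]
207]
top dblue 808 [ 0.6523 -0.0816] 0.0546
top dred 811 [ 0.4903 -0.0991] 0.0548
top dyel 700 [0.6313 0.1281] 0.0548
top dsp 1289 [0.4575 0.1009] 0.0546
grip 135 ((473.154541015625, 306.5211486816406), (36.447105407714844, 13.202922821044922), 10.621769905090332) 0.13516842376258398 [0.47270857 0.30532624 0.12910888]
stand 1058 ((476.8986511230469, 310.1842956542969), (150.40982055664062, 146.43698120117188), 4.3611955642700195) 0.04482028383577408
guides 482 ((473.75921630859375, -324.1174011230469), (29.000118255615234, 98.69049072265625), 71.16808319091797) 0.09286458959013255
gate 1658 ((476.9722595214844, -325.53533935546875), (155.11500549316406, 150.9353790283203), 48.05949783325195)
```

View pics/crops.png

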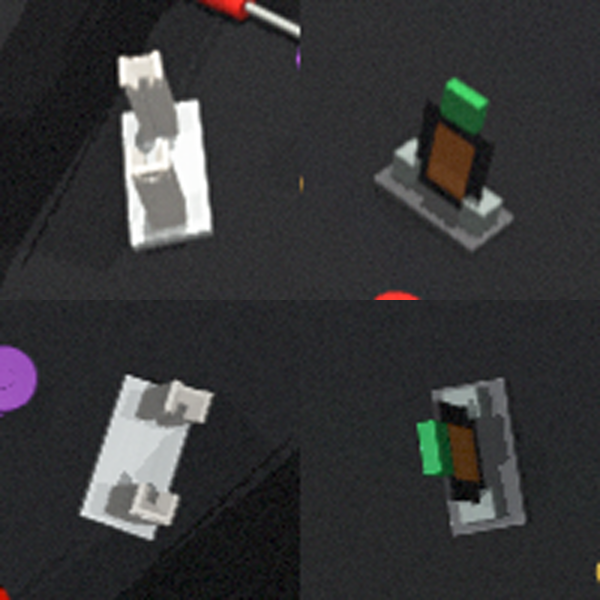

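The target caps are unambiguous. In the scene view blue is at (236,195), red at (357,197) and yellow at (278,247), all standing in docks. Purple (218,165) and (199,235) and brown (254,140) are look-alikes standing on the bare bench and stay untouched. The crop shows the gate at about -18° yaw and the slide at about 11°. I'll start with blue to the spare dock.

>>> {"op": "drive_tool", "data": {
  "targets": [
    [0.32,0.85,0,0,0,0],
    [0.32,0.85,0,0,0,0],
    [0.32,0.85,0,0,0,0],
    [0.32,0.85,0,0,0,0],
    [0.32,0.85,0,0,0,0]
  ],
  "claw": 0.78,
  "newtons": 25
}}

```text
t: 1.82
eef_pos: [0.3669, -0.4323, 0.1971]
ee_rot: [-3.141, 0.0, -2.677]
force: [0.9, -0.6, -0.3]
width: 0.0685
```

>>> {"op": "drive_tool", "data": {
  "targets": [
    [0.32,0.85,0,0,0,0],
    [0.32,0.85,0,0,0,0],
    [0.32,0.85,0,0,0,0],
    [0.32,0.85,0,0,0,0],
    [0.32,0.85,0,0,0,0]
  ]
}}

```text
t: 2.45
eef_pos: [0.4309, -0.2623, 0.1972]
ee_rot: [-3.141, 0.001, -2.677]
force: [0.2, 0.4, -0.1]
width: 0.0683
```

>>> {"op": "drive_tool", "data": {
  "targets": [
    [0.32,0.85,0,0,0,0],
    [0.32,0.85,0,0,0,0],
    [0.32,0.85,0,0,0,0],
    [0.32,0.8,0,0,0,0],
    [0,0,0,0,0,0]
  ]
}}

```text
t: 3.08
eef_pos: [0.4825, -0.1277, 0.1971]
ee_rot: [-3.141, 0.001, -2.674]
force: [0.2, -0.2, 0.1]
width: 0.0683
```

>>> {"op": "drive_tool", "data": {
  "targets": [
    [0.25,0.75,0,0,0,0],
    [0,0,0,0,0,0],
    [0,0,-0.7,0,0,0],
    [0,0,-0.8,0,0,0],
    [0,0,-0.8,0,0,0]
  ]
}}

```text
t: 3.7
eef_pos: [0.4915, -0.1002, 0.1043]
ee_rot: [-3.141, 0.001, -2.677]
force: [0.3, -0.9, -0.0]
width: 0.0683
```

>>> {"op": "drive_tool", "data": {
  "targets": [
    [0,0,-0.4,0,0,0],
    [0,0,0,0,0,0]
  ]
}}

```text
t: 3.95
eef_pos: [0.4905, -0.1003, 0.088]
ee_rot: [3.141, -0.003, -2.678]
force: [0.0, -0.4, -0.5]
width: 0.0683
```

>>> {"op": "drive_tool", "data": {
  "targets": [
    [0,0,0,0,0,0],
    [0,0,0,0,0,0],
    [0,0,0,0,0,0],
    [0,0,0,0,0,0]
  ],
  "claw": 0
}}

```text
t: 4.45
eef_pos: [0.4922, -0.0992, 0.0896]
ee_rot: [-3.141, 0.001, -2.676]
force: [-0.7, 1.5, 4.5]
width: 0.0437
```

>>> {"op": "drive_tool", "data": {
  "targets": [
    [0,0,0.5,0,0,0],
    [0,0,1,0,0,0],
    [0,0,1,0,0,0],
    [0,0,0.7,0,0,0],
    [-0.1,0.6,0,0,0,0]
  ]
}}

```text
t: 5.08
eef_pos: [0.4887, -0.0757, 0.2189]
ee_rot: [-3.141, 0.003, -2.678]
force: [0.4, 0.2, -4.4]
width: 0.044
```

>>> {"op": "drive_tool", "data": {
  "targets": [
    [-0.2,0.9,0,0,0,0],
    [-0.2,0.9,0,0,0,0],
    [-0.2,0.9,0,0,0,0],
    [-0.15,0.9,0,0,0,0],
    [0,0.8,0,0,0,0]
  ]
}}

```text
t: 5.7
eef_pos: [0.4566, 0.1017, 0.2165]
ee_rot: [3.141, -0.001, -2.676]
force: [1.0, -0.6, -3.5]
width: 0.0441
```

>>> {"op": "drive_tool", "data": {
  "targets": [
    [0,0,0,0,0,0],
    [0,0,-0.4,0,0,0],
    [0,0,-0.5,0,0,0]
  ]
}}

```text
t: 6.08
eef_pos: [0.4574, 0.1002, 0.1804]
ee_rot: [3.141, -0.0, -2.677]
force: [0.7, -0.1, -3.5]
width: 0.0445
```

>>> {"op": "drive_tool", "data": {
  "targets": [
    [0,0,-0.7,0,0,0],
    [0,0,-0.7,0,0,0],
    [0,0,-0.5,0,0,0],
    [0,0,-0.3,0,0,0],
    [0,0,0,0,0,0]
  ]
}}

```text
t: 6.7
eef_pos: [0.4572, 0.0999, 0.0923]
ee_rot: [-3.141, -0.002, -2.677]
force: [0.7, 0.4, -3.5]
width: 0.0442
```

>>> {"op": "drive_tool", "data": {
  "targets": [
    [0,0,0,0,0,0],
    [0,0,0,0,0,0],
    [0,0,0,0,0,0]
  ],
  "claw": 0.78
}}

```text
t: 7.08
eef_pos: [0.4583, 0.1009, 0.0937]
ee_rot: [3.141, 0.002, -2.677]
force: [0.5, -0.0, -0.3]
width: 0.0661
```

>>> {"op": "drive_tool", "data": {
  "targets": [
    [0,0,0.6,0,0,0],
    [0,0,0.9,0,0,0],
    [0,0,0.9,0,0,0],
    [0,0,0,0,0,0]
  ]
}}

```text
t: 7.58
eef_pos: [0.4595, 0.1016, 0.1922]
ee_rot: [3.141, 0.006, -2.676]
force: [0.7, 0.3, -1.1]
width: 0.0683
```

>>> {"op": "drive_tool", "data": {
  "targets": [
    [0.8,0.12,0,0,0,0],
    [0.9,0.12,0,0,0,0],
    [0.9,0.12,0,0,0,0],
    [0.9,0.12,0,0,0,0],
    [0.7,0.12,0,0,0,0]
  ]
}}

```text
t: 8.2
eef_pos: [0.6268, 0.1246, 0.1879]
ee_rot: [3.141, -0.001, -2.677]
force: [-0.6, 0.8, 0.1]
width: 0.068
```

```bash
python3 - <<'E'
from h import *
im,d=arm.grab_frame("top");np.save("t1.npy",d);P=cloud("top",d);X,Y,Z=P[...,0],P[...,1],P[...,2]
m=(np.hypot(X-.457,Y-.1)<.05)&(Z>.118);print(m.sum(),cv2.minEnclosingCircle(P[m][:,:2].astype(np.float32)),P[m].mean(0))
im0=np.load("top_i.npy");d0=np.load("top_d.npy")
# gate refine (frame 0), scale-free: base plane and guides
for c in("scene","top"):
    im0=np.load(c+"_i.npy");P=cloud(c,np.load(c+"_d.npy"));X,Y,Z=P[...,0],P[...,1],P[...,2]
    w=(np.hypot(X-.476,Y+.325)<.09)&(im0.min(-1)>90)
    n,l,s,_=cv2.connectedComponentsWithStats((w&(Z>.07)).astype(np.uint8))
    g=[P[(l==i)&(Z>.08)] for i in range(1,n) if s[i,4]>25]
    for q in g: print(c,"guide",len(q),q[:,:2].mean(0),cv2.minAreaRect(q[:,:2].astype(np.float32)*1000))
    b=w&(Z>.003)&(Z<.018);b=cv2.morphologyEx(b.astype(np.uint8),cv2.MORPH_OPEN,np.ones((3,3)))>0
    h=w&(Z>.003);print(c,"base",cv2.minAreaRect(P[b][:,:2].astype(np.float32)*1000),"all",cv2.minAreaRect(P[h][:,:2].astype(np.float32)*1000))
print(arm.get_state()["eef_pos"])
E
```

```text
386 ((0.4586988091468811, 0.10100315511226654), 0.022439826279878616) [0.45833677 0.10073236 0.12858734]
scene guide 105 [ 0.43788175 -0.30948725] ((438.3879699707031, -309.08355712890625), (27.59598731994629, 24.966947555541992), 70.4887924194336)
scene guide 97 [ 0.5125818  -0.33432706] ((509.5348205566406, -333.0150146484375), (27.61038589477539, 25.75222396850586), 74.07747650146484)
scene base ((474.7609558105469, -320.83514404296875), (56.44961166381836, 115.09757232666016), 71.19780731201172) all ((471.61572265625, -321.04345703125), (58.804473876953125, 120.67597198486328), 72.06295776367188)
top guide 110 [ 0.51037467 -0.33677722] ((510.26580810546875, -336.29620361328125), (28.598960876464844, 22.629192352294922), 68.78687286376953)
top guide 107 [ 0.43636522 -0.3125935 ] ((437.5152587890625, -311.77752685546875), (28.77277946472168, 21.767580032348633), 71.73833465576172)
top base ((473.6980285644531, -323.8644714355469), (57.64192581176758, 112.1145248413086), 71.47040557861328) all ((472.2364196777344, -328.8321838378906), (67.97254180908203, 112.11953735351562), 71.97649383544922)
[0.62933225 0.12503563 0.18726895]
```

>>> {"op": "drive_tool", "data": {
  "targets": [
    [0,0,-0.7,0,0,0],
    [0,0,-0.8,0,0,0],
    [0,0,-0.6,0,0,0],
    [0,0,-0.35,0,0,0],
    [0,0,0,0,0,0]
  ]
}}

```text
t: 8.88
eef_pos: [0.6251, 0.1243, 0.0899]
ee_rot: [3.142, -0.002, -2.677]
force: [-0.1, -0.4, 0.5]
width: 0.0688
```

>>> {"op": "drive_tool", "data": {
  "targets": [
    [0,0,0,0,0,0],
    [0,0,0,0,0,0],
    [0,0,0,0,0,0],
    [0,0,0,0,0,0]
  ],
  "claw": 0
}}

```text
t: 9.38
eef_pos: [0.6262, 0.1249, 0.0918]
ee_rot: [-3.142, 0.001, -2.677]
force: [-0.8, 1.3, 3.2]
width: 0.044
```

>>> {"op": "drive_tool", "data": {
  "targets": [
    [0,0,0.5,0,0,0],
    [0,0,1,0,0,0],
    [0,0,1,0,0,0],
    [0,0,1,0,0,0],
    [0,0,0.5,0,0,0]
  ]
}}

```text
t: 10.0
eef_pos: [0.6259, 0.1247, 0.2528]
ee_rot: [3.141, 0.002, -2.677]
force: [-0.2, 0.5, -5.2]
width: 0.0437
```

>>> {"op": "drive_tool", "data": {
  "targets": [
    [-0.4,-0.6,0,0,0,0],
    [-0.5,-0.8,0,0,0,0],
    [-0.5,-0.8,0,0,0,0],
    [-0.5,-0.8,0,0,0,0],
    [-0.5,-0.9,0,0,0,0]
  ]
}}

```text
t: 10.62
eef_pos: [0.5282, -0.0322, 0.2501]
ee_rot: [3.141, -0.001, -2.677]
force: [-0.4, 0.4, -4.5]
width: 0.044
```

>>> {"op": "drive_tool", "data": {
  "targets": [
    [-0.5,-0.9,0,0,0,0],
    [-0.5,-0.8,0,0,0,0],
    [0,0,0,0,0,0],
    [0,0,-0.6,0,0,0],
    [0,0,-0.7,0,0,0]
  ]
}}

```text
t: 11.25
eef_pos: [0.4897, -0.0991, 0.1982]
ee_rot: [3.141, 0.001, -2.677]
force: [0.7, 0.2, -5.0]
width: 0.044
```

>>> {"op": "drive_tool", "data": {
  "targets": [
    [0,0,-0.8,0,0,0],
    [0,0,-0.9,0,0,0],
    [0,0,-0.6,0,0,0],
    [0,0,-0.3,0,0,0],
    [0,0,0,0,0,0]
  ]
}}

```text
t: 11.88
eef_pos: [0.4894, -0.0993, 0.0944]
ee_rot: [3.141, -0.002, -2.677]
force: [0.1, -0.3, -4.0]
width: 0.0438
```

>>> {"op": "drive_tool", "data": {
  "targets": [
    [0,0,0,0,0,0],
    [0,0,0,0,0,0],
    [0,0,0,0,0,0]
  ],
  "claw": 0.78
}}

```text
t: 12.25
eef_pos: [0.4905, -0.0993, 0.096]
ee_rot: [-3.141, 0.002, -2.677]
force: [-0.5, -0.3, -0.1]
width: 0.0662
```

>>> {"op": "drive_tool", "data": {
  "targets": [
    [0,0,0.6,0,0,0],
    [0,0,0.9,0,0,0],
    [0,0,0.9,0,0,0],
    [0,0,0,0,0,0]
  ]
}}

```text
t: 12.75
eef_pos: [0.4918, -0.0994, 0.1944]
ee_rot: [-3.139, 0.006, -2.676]
force: [-0.0, -0.3, -0.6]
width: 0.0683
```

>>> {"op": "drive_tool", "data": {
  "targets": [
    [0.8,0.05,0,0,0,0],
    [0.9,0.05,0,0,0,0],
    [0.9,0.05,0,0,0,0],
    [0.9,0.05,0,0,0,0],
    [0.75,0.05,0,0,0,0]
  ]
}}

```text
t: 13.38
eef_pos: [0.6607, -0.0893, 0.1901]
ee_rot: [3.141, -0.001, -2.677]
force: [-0.8, 0.5, 0.0]
width: 0.0687
```

```bash
cat >> h.py <<'E'
def tops(cam="top",pts=()):
    im,d=arm.grab_frame(cam);P=cloud(cam,d)
    for x,y in pts:
        m=(np.hypot(P[...,0]-x,P[...,1]-y)<.05)&(P[...,2]>.118)&(P[...,2]<.14)
        print((x,y),m.sum(),np.round(cv2.minEnclosingCircle(P[m][:,:2].astype(np.float32))[0],4),np.round(P[m].mean(0),4))
    return im
E
python3 -c "
from h import *
tops('top',[(.49,-.099),(.457,.1)]);tops('scene',[(.49,-.099)]);print(arm.get_state()['eef_pos'])"
```

```text
(0.49, -0.099) 390 [ 0.4902 -0.0994] [ 0.49   -0.0988  0.1288]
(0.457, 0.1) 0 [0. 0.] [nan nan nan]
(0.49, -0.099) 327 [ 0.4913 -0.0945] [ 0.4943 -0.0983  0.1278]
[ 0.66155585 -0.08923132  0.18902209]h.py:18: RuntimeWarning: Mean of empty slice.
  print((x,y),m.sum(),np.round(cv2.minEnclosingCircle(P[m][:,:2].astype(np.float32))[0],4),np.round(P[m].mean(0),4))
  ret = um.true_divide(
```

```bash
python3 -c "
from h import *
a=arm.grab_frame('scene')[0];b=arm.grab_frame('top')[0]
cv2.imwrite('pics/both1.png',cv2.resize(np.hstack([a,b]),(800,300))[...,::-1])"
```

```text
(no output)
```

View pics/both1.png

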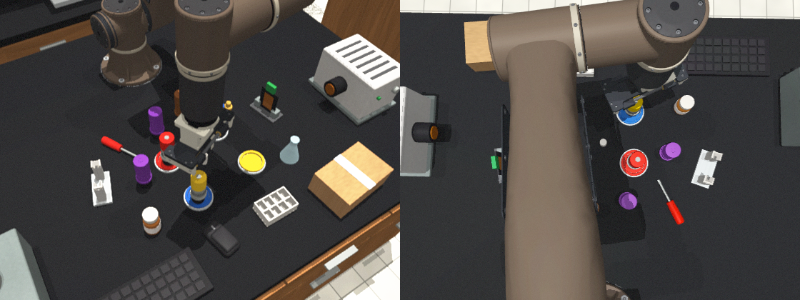

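The arm hides the spare dock in the top view (about (560,150)). Red stands in the red dock (scene (167,150)), and the gripper is over yellow (199,185). Next is yellow to the yellow dock.

>>> {"op": "drive_tool", "data": {
  "targets": [
    [-0.1,0,-0.6,0,0,0],
    [0,0,-0.8,0,0,0],
    [0,0,-0.7,0,0,0],
    [0,0,-0.35,0,0,0],
    [0,0,0,0,0,0]
  ]
}}

```text
t: 14.2
eef_pos: [0.6549, -0.0895, 0.0926]
ee_rot: [3.141, -0.001, -2.677]
force: [-0.4, 0.3, 0.2]
width: 0.0683
```

>>> {"op": "drive_tool", "data": {
  "targets": [
    [0,0,0,0,0,0],
    [0,0,0,0,0,0],
    [0,0,0,0,0,0],
    [0,0,0,0,0,0]
  ],
  "claw": 0
}}

```text
t: 14.7
eef_pos: [0.6562, -0.0893, 0.0937]
ee_rot: [-3.141, 0.001, -2.677]
force: [-0.7, 0.6, 4.6]
width: 0.0439
```

>>> {"op": "drive_tool", "data": {
  "targets": [
    [0,0,0.5,0,0,0],
    [0,0,1,0,0,0],
    [0,0,1,0,0,0],
    [0,0,1,0,0,0],
    [0,0,0,0,0,0]
  ]
}}

```text
t: 15.32
eef_pos: [0.6572, -0.0894, 0.2364]
ee_rot: [-3.139, 0.005, -2.677]
force: [0.8, -0.6, -4.4]
width: 0.0437
```

>>> {"op": "drive_tool", "data": {
  "targets": [
    [-0.1,0.6,0,0,0,0],
    [-0.1,0.9,0,0,0,0],
    [-0.1,0.9,0,0,0,0],
    [-0.1,0.9,0,0,0,0],
    [-0.1,0.9,0,0,0,0]
  ]
}}

```text
t: 15.95
eef_pos: [0.6345, 0.0797, 0.2309]
ee_rot: [3.141, -0.003, -2.677]
force: [1.3, -0.5, -3.4]
width: 0.0436
```

>>> {"op": "drive_tool", "data": {
  "targets": [
    [-0.1,0.8,0,0,0,0],
    [-0.05,0.43,0,0,0,0],
    [0,0,0,0,0,0],
    [0,0,-0.5,0,0,0],
    [0,0,-0.6,0,0,0]
  ]
}}

```text
t: 16.58
eef_pos: [0.6298, 0.1269, 0.1884]
ee_rot: [3.142, 0.0, -2.678]
force: [0.1, -0.2, -4.4]
width: 0.0436
```

>>> {"op": "drive_tool", "data": {
  "targets": [
    [0,0,-0.7,0,0,0],
    [0,0,-0.8,0,0,0],
    [0,0,-0.5,0,0,0],
    [0,0,-0.3,0,0,0],
    [0,0,0,0,0,0]
  ]
}}

```text
t: 17.2
eef_pos: [0.6293, 0.127, 0.0961]
ee_rot: [-3.142, -0.002, -2.677]
force: [0.9, -0.4, -3.0]
width: 0.0436
```

>>> {"op": "drive_tool", "data": {
  "targets": [
    [0,0,0,0,0,0],
    [0,0,0,0,0,0],
    [0,0,0,0,0,0]
  ],
  "claw": 0.78
}}

```text
t: 17.58
eef_pos: [0.6304, 0.1281, 0.0981]
ee_rot: [-3.141, 0.002, -2.677]
force: [0.0, -0.9, 0.7]
width: 0.066
```

>>> {"op": "drive_tool", "data": {
  "targets": [
    [0,0,0.6,0,0,0],
    [0,0,0.9,0,0,0],
    [0,0,0.9,0,0,0],
    [0,0,0,0,0,0]
  ]
}}

```text
t: 18.08
eef_pos: [0.6318, 0.1285, 0.1972]
ee_rot: [-3.141, 0.007, -2.676]
force: [0.1, -0.7, -1.0]
width: 0.0685
```

>>> {"op": "drive_tool", "data": {
  "targets": [
    [-0.75,-0.14,0,0,0,0],
    [-0.9,-0.14,0,0,0,0],
    [-0.9,-0.14,0,0,0,0],
    [-0.9,-0.14,0,0,0,0],
    [-0.85,-0.13,0,0,0,0]
  ]
}}

```text
t: 18.7
eef_pos: [0.4563, 0.0998, 0.1926]
ee_rot: [3.141, -0.0, -2.677]
force: [-0.1, 0.7, 0.7]
width: 0.0684
```

```bash
python3 -c "
from h import *
tops('top',[(.631,.128),(.457,.1)]);b=tops('scene',[(.631,.128),(.457,.1)]);print(arm.get_state()['eef_pos'])
cv2.imwrite('pics/s2.png',b[...,::-1])"
```

```text
(0.631, 0.128) 385 [0.63   0.1273] [0.629  0.1266 0.1283]
(0.457, 0.1) 0 [0. 0.] [nan nan nan]
(0.631, 0.128) 335 [0.6323 0.1283] [0.6343 0.1267 0.1281]
(0.457, 0.1) 282 [0.4608 0.1043] [0.4636 0.1013 0.1278]
[0.45494638 0.09946891 0.19311699]h.py:18: RuntimeWarning: Mean of empty slice.
  print((x,y),m.sum(),np.round(cv2.minEnclosingCircle(P[m][:,:2].astype(np.float32))[0],4),np.round(P[m].mean(0),4))
  ret = um.true_divide(
```

View pics/s2.png

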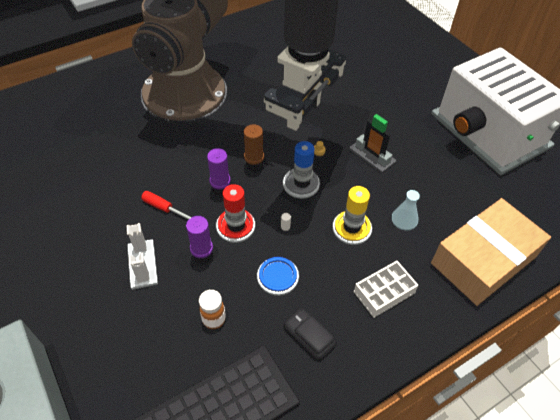

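Red (234,210) and yellow (357,210) now stand in their own docks, and blue (303,165) stands in the spare one. Next is blue to the blue dock (278,275).

>>> {"op": "drive_tool", "data": {
  "targets": [
    [0.1,0.03,-0.6,0,0,0],
    [0,0,-0.8,0,0,0],
    [0,0,-0.8,0,0,0],
    [0,0,-0.35,0,0,0],
    [0,0,0,0,0,0]
  ]
}}

```text
t: 19.42
eef_pos: [0.4616, 0.1012, 0.0904]
ee_rot: [-3.141, -0.002, -2.677]
force: [0.7, 0.5, 1.1]
width: 0.0686
```

>>> {"op": "drive_tool", "data": {
  "targets": [
    [0,0,0,0,0,0],
    [0,0,0,0,0,0],
    [0,0,0,0,0,0],
    [0,0,0,0,0,0]
  ],
  "claw": 0
}}

```text
t: 19.92
eef_pos: [0.4623, 0.1018, 0.0917]
ee_rot: [3.141, 0.002, -2.677]
force: [-1.2, 2.3, 4.2]
width: 0.0438
```

>>> {"op": "drive_tool", "data": {
  "targets": [
    [0,0,0.5,0,0,0],
    [0,0,1,0,0,0],
    [0,0,1,0,0,0],
    [0,0,1,0,0,0],
    [0,0,0,0,0,0]
  ]
}}

```text
t: 20.55
eef_pos: [0.463, 0.1021, 0.2337]
ee_rot: [3.141, 0.005, -2.677]
force: [-0.1, -0.5, -3.2]
width: 0.044
```

>>> {"op": "drive_tool", "data": {
  "targets": [
    [0.5,-0.5,0,0,0,0],
    [0.8,-0.75,0,0,0,0],
    [0.8,-0.75,0,0,0,0],
    [0.8,-0.75,0,0,0,0],
    [0.8,-0.75,0,0,0,0]
  ]
}}

```text
t: 21.18
eef_pos: [0.6097, -0.0396, 0.2289]
ee_rot: [3.14, -0.003, -2.677]
force: [-0.0, 1.1, -2.2]
width: 0.0439
```

>>> {"op": "drive_tool", "data": {
  "targets": [
    [0.7,-0.7,0,0,0,0],
    [0.38,-0.4,0,0,0,0],
    [0,0,0,0,0,0],
    [0,0,-0.5,0,0,0],
    [0,0,-0.6,0,0,0]
  ]
}}

```text
t: 21.8
eef_pos: [0.6521, -0.082, 0.1856]
ee_rot: [3.141, -0.001, -2.677]
force: [0.2, -0.1, -2.1]
width: 0.0437
```

>>> {"op": "drive_tool", "data": {
  "targets": [
    [0,0,-0.7,0,0,0],
    [0,0,-0.8,0,0,0],
    [0,0,-0.5,0,0,0],
    [0,0,-0.3,0,0,0],
    [0,0,0,0,0,0]
  ]
}}

```text
t: 22.42
eef_pos: [0.6521, -0.0823, 0.094]
ee_rot: [3.141, -0.002, -2.677]
force: [0.0, 0.9, -1.9]
width: 0.044
```

>>> {"op": "drive_tool", "data": {
  "targets": [
    [0,0,0,0,0,0],
    [0,0,0,0,0,0],
    [0,0,0,0,0,0]
  ],
  "claw": 0.78
}}

```text
t: 22.8
eef_pos: [0.6535, -0.0826, 0.096]
ee_rot: [-3.141, 0.002, -2.677]
force: [-1.6, 0.4, -0.7]
width: 0.0661
```

>>> {"op": "drive_tool", "data": {
  "targets": [
    [0,0,0.6,0,0,0],
    [0,0,0.9,0,0,0],
    [0,0,0.9,0,0,0],
    [0,0,0.3,0,0,0],
    [0,0,0,0,0,0]
  ]
}}

```text
t: 23.42
eef_pos: [0.6533, -0.0825, 0.204]
ee_rot: [-3.141, 0.002, -2.677]
force: [0.4, 0.5, -0.3]
width: 0.0684
```

>>> {"op": "drive_tool", "data": {
  "targets": [
    [-0.41,0.88,0,0,0,-0.26],
    [-0.41,0.88,0,0,0,-0.26],
    [-0.41,0.88,0,0,0,-0.26],
    [-0.41,0.88,0,0,0,-0.26],
    [-0.41,0.88,0,0,0,-0.26]
  ],
  "claw": 0.5
}}

```text
t: 24.05
eef_pos: [0.5695, 0.0942, 0.2013]
ee_rot: [3.142, -0.002, -2.814]
force: [-0.1, 0.1, 0.5]
width: 0.0439
```

>>> {"op": "drive_tool", "data": {
  "targets": [
    [-0.41,0.88,0,0,0,-0.26],
    [-0.41,0.88,0,0,0,-0.26],
    [-0.41,0.88,0,0,0,-0.26],
    [-0.41,0.88,0,0,0,-0.26],
    [-0.41,0.88,0,0,0,-0.26]
  ]
}}

```text
t: 24.68
eef_pos: [0.4876, 0.27, 0.2014]
ee_rot: [-3.141, -0.002, -2.95]
force: [0.4, -0.3, -1.2]
width: 0.0438
```

>>> {"op": "drive_tool", "data": {
  "targets": [
    [-0.4,0.9,0,0,0,0],
    [0,0,0,0,0,0]
  ]
}}

```text
t: 24.92
eef_pos: [0.4714, 0.3069, 0.2012]
ee_rot: [-3.14, -0.002, -2.946]
force: [0.0, -0.8, 0.3]
width: 0.0436
```

```bash
python3 -c "
from h import *
a=tops('top',[(.652,-.082),(.49,-.099)]);b=tops('scene',[(.652,-.082),(.631,.128),(.49,-.099)]);print(arm.get_state()['eef_pos'])
cv2.imwrite('pics/s3.png',cv2.resize(np.hstack([b[50:350,50:450],a[50:350,50:450]]),(800,300))[...,::-1])"
```

```text
(0.652, -0.082) 386 [ 0.6495 -0.0826] [ 0.6488 -0.0821  0.1286]
(0.49, -0.099) 389 [ 0.49   -0.0991] [ 0.4899 -0.0988  0.1288]
(0.652, -0.082) 394 [ 0.6518 -0.0802] [ 0.6537 -0.0819  0.1279]
(0.631, 0.128) 335 [0.632  0.1284] [0.6344 0.1266 0.1281]
(0.49, -0.099) 329 [ 0.4914 -0.0971] [ 0.4945 -0.0982  0.1279]
[0.47223764 0.30518621 0.20165545]
```

View pics/s3.png

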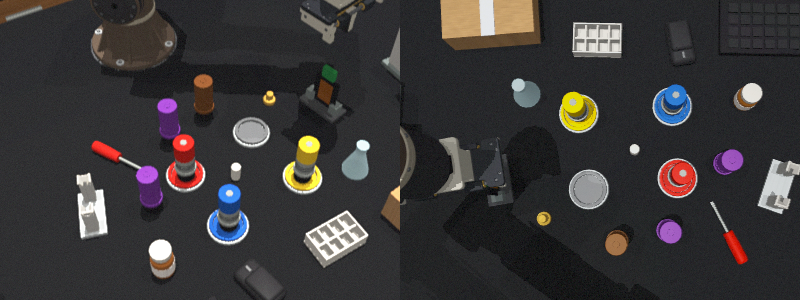

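All three reservoirs stand upright in their matching docks: red (184,165), blue (229,210), yellow (306,165). The gripper is over the slide.

>>> {"op": "drive_tool", "data": {
  "targets": [
    [0.05,0.03,-0.6,0,0,0],
    [0,0,-0.8,0,0,0],
    [0,0,-0.6,0,0,0],
    [0,0,-0.4,0,0,0],
    [0,0,-0.2,0,0,0]
  ]
}}

```text
t: 25.65
eef_pos: [0.475, 0.3058, 0.098]
ee_rot: [-3.141, -0.001, -2.95]
force: [-0.0, 0.2, 0.5]
width: 0.0441
```

>>> {"op": "drive_tool", "data": {
  "targets": [
    [0,0,0,0,0,0]
  ]
}}

```text
t: 25.78
eef_pos: [0.4751, 0.3063, 0.0988]
ee_rot: [-3.141, -0.0, -2.949]
force: [-0.1, -0.9, 0.8]
width: 0.0441
```

>>> {"op": "drive_tool", "data": {
  "targets": [
    [0,0,0,0,0,0],
    [0,0,0,0,0,0],
    [0,0,0,0,0,0],
    [0,0,0,0,0,0],
    [0,0,0,0,0,0]
  ],
  "claw": 0,
  "newtons": 20
}}

```text
t: 26.4
eef_pos: [0.4751, 0.3068, 0.0992]
ee_rot: [3.141, 0.0, -2.949]
force: [0.4, -0.2, 1.5]
width: 0.0105
```

>>> {"op": "drive_tool", "data": {
  "targets": [
    [0,0,0.3,0,0,0],
    [0,0,0.4,0,0,0],
    [0,0,0.6,0,0,0],
    [0,0,0.8,0,0,0],
    [0,0,0.8,0,0,0]
  ]
}}

```text
t: 27.02
eef_pos: [0.475, 0.3066, 0.2172]
ee_rot: [3.141, 0.001, -2.949]
force: [0.5, 0.1, -0.4]
width: 0.0102
```

>>> {"op": "drive_tool", "data": {
  "targets": [
    [0,0,0.8,0,0,0],
    [0,0,0.4,0,0,0],
    [0,0,0,0,0,0]
  ]
}}

```text
t: 27.4
eef_pos: [0.4752, 0.307, 0.2641]
ee_rot: [3.14, 0.002, -2.949]
force: [-0.8, 0.7, -2.1]
width: 0.0107
```

```bash
python3 -c "
from h import *
b=arm.grab_frame('scene')[0];print(arm.get_state()['eef_pos'])
cv2.imwrite('pics/s4.png',cv2.resize(b[0:200,260:460],(600,600))[...,::-1])"
```

```text
[0.47464461 0.30657428 0.26269936]
```

View pics/s4.png

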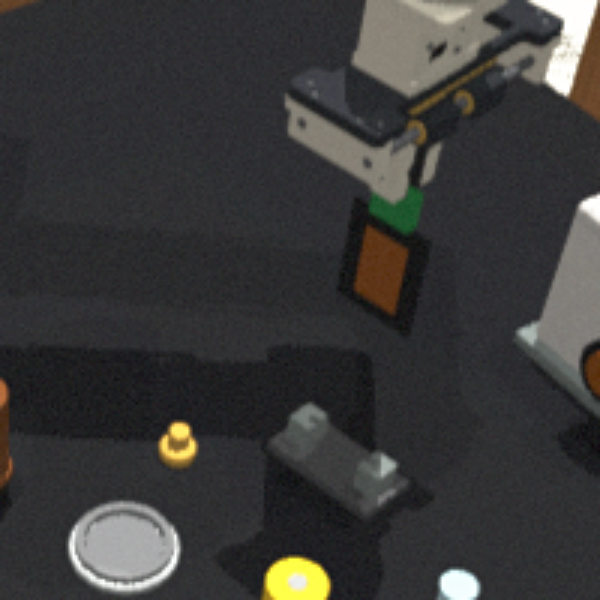

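The slide hangs straight in the jaws and clear of the stand. Carrying it to the gate.

>>> {"op": "drive_tool", "data": {
  "targets": [
    [0,-0.7,0,0,0,-0.27],
    [0,-0.88,0,0,0,-0.27],
    [0,-0.88,0,0,0,-0.27],
    [0,-0.88,0,0,0,-0.27],
    [0,-0.88,0,0,0,-0.27]
  ]
}}

```text
t: 28.08
eef_pos: [0.474, 0.1356, 0.2617]
ee_rot: [-3.141, -0.002, -3.092]
force: [0.8, -1.1, -0.0]
width: 0.011
```

>>> {"op": "drive_tool", "data": {
  "targets": [
    [0,-0.88,0,0,0,-0.27],
    [0,-0.88,0,0,0,-0.27],
    [0,-0.88,0,0,0,-0.27],
    [0,-0.88,0,0,0,-0.27],
    [0,-0.88,0,0,0,-0.27]
  ]
}}

```text
t: 28.7
eef_pos: [0.4736, -0.0401, 0.2617]
ee_rot: [-3.141, -0.002, 3.05]
force: [1.0, 0.1, -0.5]
width: 0.0103
```

>>> {"op": "drive_tool", "data": {
  "targets": [
    [0,-0.88,0,0,0,-0.27],
    [0,-0.88,0,0,0,-0.27],
    [0,-0.88,0,0,0,-0.27],
    [0,-0.88,0,0,0,-0.27],
    [0,-0.88,0,0,0,-0.27]
  ]
}}

```text
t: 29.32
eef_pos: [0.4734, -0.2157, 0.2616]
ee_rot: [-3.142, -0.002, 2.908]
force: [1.2, -0.3, -0.9]
width: 0.0107
```

>>> {"op": "drive_tool", "data": {
  "targets": [
    [0,-0.88,0,0,0,-0.27],
    [0,-0.88,0,0,0,-0.27],
    [0,-0.8,0,0,0,-0.27],
    [0,0,0,0,0,0],
    [0,0,0,0,0,0]
  ]
}}

```text
t: 29.95
eef_pos: [0.4738, -0.3165, 0.2618]
ee_rot: [3.141, -0.002, 2.824]
force: [-1.0, -0.2, -0.8]
width: 0.0107
```

>>> {"op": "drive_tool", "data": {
  "targets": [
    [0.05,-0.21,-0.5,0,0,0],
    [0,0,-0.6,0,0,0],
    [0,0,-0.5,0,0,0],
    [0,0,0,0,0,0],
    [0,0,0,0,0,0]
  ]
}}

```text
t: 30.58
eef_pos: [0.4773, -0.3248, 0.1999]
ee_rot: [-3.141, 0.001, 2.826]
force: [0.2, -0.0, -1.3]
width: 0.0105
```

```bash
python3 -c "
from h import *
b=arm.grab_frame('scene')[0];a=arm.grab_frame('top')[0];print(arm.get_state()['eef_pos'])
cv2.imwrite('pics/s5.png',cv2.resize(np.hstack([b[170:310,70:210],a[165:305,355:495]]),(800,400),interpolation=2)[...,::-1])"
```

```text
[ 0.47753774 -0.32497628  0.20015965]
```

View pics/s5.png

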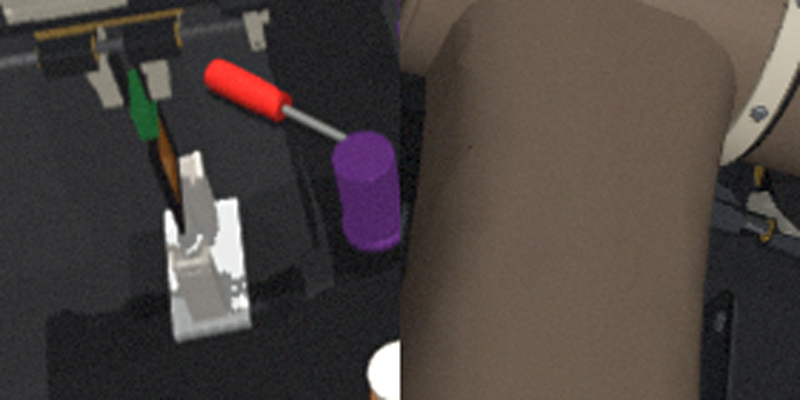

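The blade hangs just above the funnel, in line with both guides (left panel, about (185,230)). Lowering it slowly while watching the force.

>>> {"op": "drive_tool", "data": {
  "targets": [
    [-0.04,0,-0.3,0,0,0],
    [0,0,-0.3,0,0,0],
    [0,0,-0.2,0,0,0],
    [0,0,0,0,0,0]
  ]
}}

```text
t: 31.18
eef_pos: [0.4748, -0.3248, 0.1659]
ee_rot: [3.142, -0.002, 2.825]
force: [-0.4, -0.5, -0.7]
width: 0.0105
```

>>> {"op": "drive_tool", "data": {
  "targets": [
    [0,0,-0.15,0,0,0],
    [0,0,-0.15,0,0,0],
    [0,0,-0.15,0,0,0],
    [0,0,0,0,0,0]
  ]
}}

```text
t: 31.68
eef_pos: [0.475, -0.3248, 0.1483]
ee_rot: [3.142, -0.001, 2.825]
force: [-1.0, -0.3, -0.6]
width: 0.0108
```

>>> {"op": "drive_tool", "data": {
  "targets": [
    [0,0,-0.2,0,0,0],
    [0,0,-0.2,0,0,0],
    [0,0,-0.2,0,0,0],
    [0,0,-0.2,0,0,0],
    [0,0,0,0,0,0]
  ]
}}

```text
t: 32.3
eef_pos: [0.4748, -0.3248, 0.116]
ee_rot: [3.142, -0.002, 2.825]
force: [-0.3, 1.0, -0.9]
width: 0.0103
```

>>> {"op": "drive_tool", "data": {
  "targets": [
    [0,0,-0.15,0,0,0],
    [0,0,-0.15,0,0,0],
    [0,0,-0.08,0,0,0],
    [0,0,0,0,0,0]
  ]
}}

```text
t: 32.8
eef_pos: [0.4751, -0.3249, 0.1015]
ee_rot: [-3.142, -0.001, 2.825]
force: [-0.4, -0.2, -0.9]
width: 0.0107
```

```bash
python3 -c "
from h import *
b=arm.grab_frame('scene')[0];print(arm.get_state()['eef_pos'])
cv2.imwrite('pics/s6.png',cv2.resize(b[190:310,80:200],(600,600),interpolation=2)[...,::-1])"
```

```text
[ 0.475342   -0.32500207  0.101723  ]
```

View pics/s6.png

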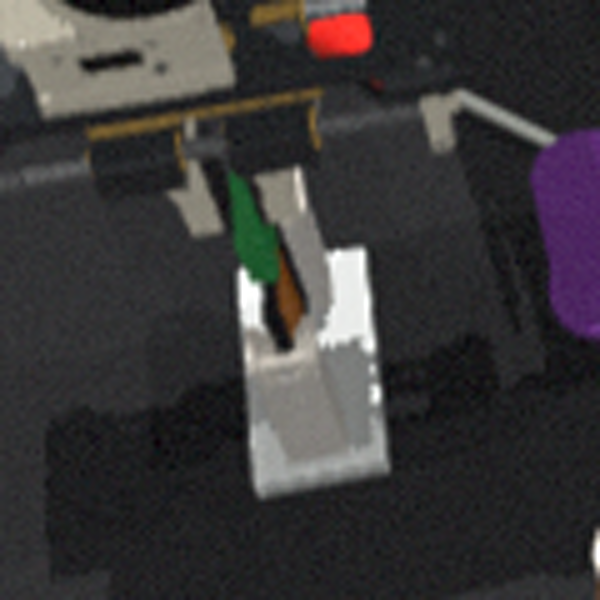

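The blade is between the guides, about 2 mm above home. Seating it gently.

>>> {"op": "drive_tool", "data": {
  "targets": [
    [0,0,-0.06,0,0,0],
    [0,0,0,0,0,0],
    [0,0,-0.05,0,0,0],
    [0,0,0,0,0,0]
  ]
}}

```text
t: 33.35
eef_pos: [0.4761, -0.3258, 0.0991]
ee_rot: [-3.141, 0.002, 2.826]
force: [-3.1, 0.9, 9.6]
width: 0.011
```

Contact with the base at the expected height, about 10 N. Releasing and backing straight up.

>>> {"op": "drive_tool", "data": {
  "targets": [
    [0,0,0,0,0,0],
    [0,0,0,0,0,0],
    [0,0,0,0,0,0]
  ],
  "claw": 0.4
}}

```text
t: 33.72
eef_pos: [0.4752, -0.3249, 0.0971]
ee_rot: [3.142, -0.0, 2.825]
force: [0.4, -0.0, 0.1]
width: 0.0331
```

>>> {"op": "drive_tool", "data": {
  "targets": [
    [0,0,0.3,0,0,0],
    [0,0,0.6,0,0,0],
    [0,0,0.9,0,0,0],
    [0,0,0.9,0,0,0],
    [0,0,0.9,0,0,0]
  ]
}}

```text
t: 34.35
eef_pos: [0.4753, -0.325, 0.2435]
ee_rot: [-3.141, 0.001, 2.825]
force: [1.0, 0.4, -0.7]
width: 0.0352
```

>>> {"op": "drive_tool", "data": {
  "targets": [
    [-0.3,-0.9,0,0,0,0],
    [-0.3,-0.9,0,0,0,0],
    [-0.3,-0.9,0,0,0,0],
    [-0.3,-0.9,0,0,0,0],
    [-0.3,-0.9,0,0,0,0]
  ]
}}

```text
t: 34.98
eef_pos: [0.4149, -0.5062, 0.2423]
ee_rot: [-3.141, 0.001, 2.825]
force: [-0.4, 0.2, 0.2]
width: 0.0349
```

>>> {"op": "drive_tool", "data": {
  "targets": [
    [-0.3,-0.7,0,0,0,0],
    [0,0,0,0,0,0],
    [0,0,0,0,0,0]
  ]
}}

```text
t: 35.35
eef_pos: [0.4033, -0.5328, 0.2417]
ee_rot: [3.142, 0.0, 2.825]
force: [-1.0, -0.5, -0.2]
width: 0.0348
```

```bash
python3 -c "
from h import *
P=[(.652,-.082),(.631,.128),(.49,-.099)]
b=tops('scene',P);a=tops('top',P)
for c in('scene','top'):
    im,d=arm.grab_frame(c);Q=cloud(c,d);h=cv2.cvtColor(im,cv2.COLOR_RGB2HSV)
    m=(np.hypot(Q[...,0]-.475,Q[...,1]+.325)<.06)&(h[...,0]>45)&(h[...,0]<85)&(h[...,1]>120)
    z=Q[m][:,2];print(c,'grip top z',m.sum(),np.percentile(z,[50,80,90]) if m.sum() else None)
for r in arm.landmark_of('flask','top')[:1]: print(world('top',r['point']))
cv2.imwrite('pics/s7.png',np.vstack([cv2.resize(np.hstack([b,a]),(800,300)),cv2.resize(np.hstack([b[190:290,90:220],a[185:285,360:490]]),(780,300)).repeat(1,0)[:,:] if 0 else cv2.resize(np.hstack([b[190:290,90:220],a[185:285,360:490]]),(800,300))])[...,::-1])"
```

```text
(0.652, -0.082) 391 [ 0.6511 -0.0802] [ 0.6538 -0.0819  0.1281]
(0.631, 0.128) 330 [0.6319 0.1285] [0.6342 0.1268 0.1282]
(0.49, -0.099) 330 [ 0.492  -0.0952] [ 0.4946 -0.0982  0.128 ]
(0.652, -0.082) 383 [ 0.6501 -0.0826] [ 0.6488 -0.0821  0.1286]
(0.631, 0.128) 382 [0.6301 0.1272] [0.6292 0.1267 0.1283]
(0.49, -0.099) 389 [ 0.4901 -0.099 ] [ 0.49   -0.0987  0.1288]
scene grip top z 154 [0.12871271 0.13133996 0.13247821]
top grip top z 199 [0.12892792 0.13207221 0.13337005]
[0.6732183  0.25033221 0.00256809]
```

View pics/s7.png

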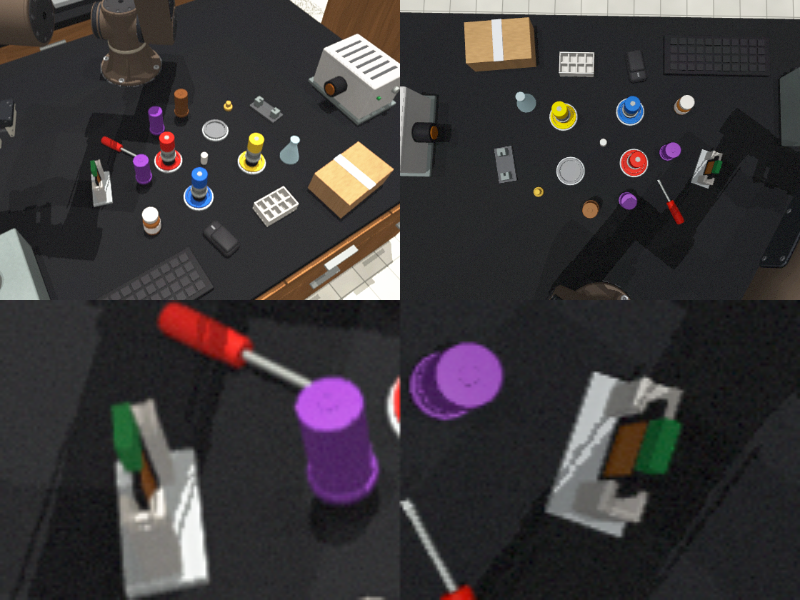

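The slide sits home in the gate with its grip top at about 0.13 m, the reservoirs stand in their matching docks, and the flask has not moved. Handing in.

```bash
python3 -c "
from station import arm
print(arm.job_done())"
```

```text
the job is handed in; nothing more can be done
None
```

The job is done and handed in at about 36 s of the 115 s allowed. I moved blue to the spare dock, red to red, yellow to yellow, then blue to blue. After all three were released and checked, I put the slide into the gate and let go.

**Reservoirs:** in the last pictures all three cap tops are at about 0.128 m. Each is within about 3 mm of its dock centre in the top view.

**Slide:** it met the gate base at the expected height with about 10 N. Its grip top reads about 0.13 m from both cameras, which is fully home. The slide is standing free between the guides, with the gripper clear.

**Bystanders:** the flask reads within about 3 mm of where it started, inside the measurement error. The brown and purple look-alikes were not touched.

**Disagreements:** none of the checks on the final state failed. The scene camera reads the cap centres 2–5 mm away from the top camera. I trusted the top camera because it agreed with the gripper positions at release. The arm hid the spare dock from the top camera twice, so two position checks there came back empty. The scene picture showed blue standing in that dock before I moved it on.

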